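# Snap the back onto a watch case in the hand press

## Task

Stand the open square watch case upright in the wooden cradle of the small hand press, its sides between the two lips, and let go of it. Then squeeze the press's two wooden handles together slowly, by the handles only, until the resistance peaks and gives and the back has snapped fully home; stop at that moment, for bearing down on the closed case cracks its glass. Leave the closed case standing in the cradle and do not disturb the round watch case or the screwdriver.

Things in the scene. Friction and masses are not known exactly. Their poses are not given: they have to be found in the camera images.
- case_mid (a point): Centre of the body of the square steel watch case to be closed: 36 mm wide (x), 14 mm thick (y), 44 mm tall (z), about 140 g, standing upright on a wooden board 18 mm thick. White dial on its -y face; on +y its loose back, a 30 x 38 mm plate, stands out to 13.5 mm from the centre while open. A wire bow adds 9 mm on top. Grip it by the 36 mm width, so the back is not pressed.
- back (a joint): How far the back is pushed into the case, m: 0 open, 0.0044 fully home (outer face then 9.1 mm from the case's centre). In the press its resistance climbs to about 20 N near 0.001, then fades; past about 0.0026 the back snaps home by itself and stays.
- cradle (a point): Centre of the cradle's floor, 20 mm above the table. x runs from the press's hinges to its handle ends, y to the left handle, z up. Two lips along y, 6 mm wide and 6 mm high, stand 40 mm apart in x: the case goes between them, width along x (2 mm to spare each side), facing either way. The floor is 50 mm long in y, its ends open: the case slides freely and centres itself between the jaws.
- press: The bolted-down hand press; origin on the table midway between its two upright hinges (35 mm either side in y), axes as the cradle's, which lies at x = 80 mm. Jaws at the cradle, 41 mm above the table: a white block on -y, a brass stem on +y whose length is set anew each time, unknown by up to 10 mm, so where the back meets resistance must be felt. Fully open the jaws are 28 to 39 mm apart.
- grip_l (a point): Centre of the left (+y) wooden handle, where it is best squeezed; moves with it. Bar 80 mm long, 10 mm thick (y), 22 mm tall, centre 41 mm above the table, 165 mm from the hinges and 85 mm beyond the cradle. Fully open the pair measures 70 mm over the outsides here; the back is home somewhere between 22 and 45 mm. Pinch both handles from above, closing along y.
- grip_r (a point): Centre of the right-hand (-y) wooden handle, mirror image of the left.
- handle_l (a joint): Swing of the left handle, rad: 0 fully open, grows as it closes, at most 0.16; stays where left (friction about 1 N). About 9 N on each handle takes the back past its peak. Once it is home, more than about 6 N on each (12 N at the case) cracks the glass; after the snap 3 to 4 mm of closing at the handles are free before the jaws press on the case again.
- handle_r (a joint): Swing of the right handle, as the left.
- round_case: Finished round watch case, 38 mm wide and 11 mm high, lying on the same board, 40 mm or more from the square one; leave it alone.
- driver: Small screwdriver, 150 mm, lying on the bench; leave it alone.
Not all that is in view belongs to the job. Leave any turquoise look-alike of the part that bears case_mid alone.

How it is judged:
On the way, in this order (a step that is already met when the one before it is completed fails the run):
1. the open case stands in the cradle, let go (x of case_mid in the frame of cradle between -0.004 and 0.004 m and y of case_mid in the frame of cradle between -0.015 and 0.015 m and z of case_mid in the frame of cradle between 0.019 and 0.025 m and angle between case_mid's own z axis and vertical below 0.12 rad and value of joint back below 0.0015 m and contact force between the fingers and case below 0.1 N and linear speed of case below 0.01 m/s), for 0.2 s.
2. the back has snapped home while the case stands in the cradle (x of case_mid in the frame of cradle between -0.004 and 0.004 m and y of case_mid in the frame of cradle between -0.015 and 0.015 m and z of case_mid in the frame of cradle between 0.019 and 0.025 m and angle between case_mid's own z axis and vertical below 0.12 rad and value of joint back above 0.004 m), for 0.2 s.
At the end, for the whole second after the job is handed in: The case stands in the cradle at rest (centre within 4 mm of the cradle's centre along x, 15 mm along y, 19 to 25 mm above its floor, tilted less than 0.12 rad) and its back is home (joint above 0.004) (all of step 2 and linear speed of case below 0.01 m/s); the robot touches nothing.
It fails at once if the glass cracked: the closed case squeezed by more than 12 N between jaws and case (value of joint back above 0.0039 m and contact force between any of handle_l, handle_r and case above 12 N).
It fails at once if the back pushed in with the fingers instead of the press (contact force between the fingers and case above 0.5 N and value of joint back between 0.0015 and 0.0039 m).
It fails at once if the round case or the screwdriver disturbed by more than 20 mm (distance of any of round_case, driver from where it was at the start of the episode above 0.02 m).
It also fails if it takes over 58 s, if anything falls off the work surface, if the arm or the gripper's body presses on something with over 40 N, if the wrist force passes 120 N, or if a joint passes its speed limit or range.

## Robot

A 6-joint arm with a two-finger parallel gripper is mounted at the origin on the work surface. World frame = base frame: x ahead of the robot, y to its left, z up, the work surface at z = 0. Lengths are in m, angles in rad, forces in N, time in s.
With the tool pointing down it reaches from about 0.25 to 0.775 m from the base axis. Payload 4 kg.
Tool frame: the origin (TCP) lies midway between the tips of the shut fingers; the grasp point (between the pads) lies 19 mm behind it; z points along the fingers, y is the direction in which the jaws open and shut (so a half turn about z gives the same grasp; the last joint's range is limited). The gripper opens to 94 mm and grips with 3 to 60 N. Pads are 16 mm wide; open, the fingers measure 119 mm over their backs; the gripper's body (75 mm by 177 mm) begins 78 mm behind the grasp point.
Start: joints at [-1.399, 0.087, 1.371, -0, 1.684, -0.103], TCP at [0.149, -0.529, 0.206] pointing down, gripper open.
Joint ranges: [-3.1, 3.1], [-0.76, 2.03], [0.27, 2.55], [-1.08, 4.22], [0.17, 2.65], [-2.57, 2.57]. Speed limits (rad/s): [2.79, 2.79, 3.14, 3.14, 3.14, 3.14].

## Interface

Orientations are given as [roll, pitch, yaw] about the fixed x, y, z axes, in that order (R = Rz(yaw) Ry(pitch) Rx(roll)).
In Python, from bench import get_obs, snapshot, ticket gives the robot as it stands.
- The arm moves only by the shell command python3 -m creep 'ROWS' [OPENING]. ROWS is JSON, a list that holds one entry, the list of rows, each a list of 4 numbers: the shift along the tool's x, y, z in mm, then the turn about the tool's z in degrees. A call has 1 to 8 rows; each row shifts and turns the commanded pose from where the row before left it, along the tool's axes as they then stand; what a row does not reach is not made up. A row lasts 1/8 s, in which the tool goes at most 62.5 mm and 10.7 degrees, less where a joint would pass 70% of its speed; a pose out of reach is approached as far as the arm can. A call with a gripper value outside its range is refused whole. OPENING is the opening, from 0 (shut) to 1 (fully open), set as the call begins (- or left out, the last holds). The fingers move at their own pace and stop on an object; the grip force is fixed at half the most. Time passes only in rows, so rows that do not move let the fingers close. It gives the time, the measured TCP pose, the force and the opening at its end, in the units of the state.
- get_obs(): the state, without advancing time (a new reading comes with each control period).
- snapshot(name): name is "scene" or "top" or "wrist"; returns a dict with "color" (384x512x3 uint8, red, green, blue), "depth" (384x512 float32, m along the optical axis (not along the pixel's ray), 0 where there is no reading), "fx", "fy", "cx", "cy" (pixels), "distortion" ([k1, k2, p1, p2, k3] as OpenCV has them; the pictures are not rectified), "extrinsics" (4x4, takes a point from world to camera coordinates). Camera axes: x right, y down, z forward; pixel columns grow to the right and rows downward; lengths in m; the calibration is good to about 2 mm. A picture is of the moment at which its call begins.
- ticket.close_job(): hands the job in, once; it reports no verdict.
The state is a dict: "time": time; "joint_positions": joint angles; "qvel": joint speeds; "joint_torque": joint torques, N m; "tool_pos": TCP position; "ee_rot": TCP orientation; "wrist_force": force on the tool from outside, world axes, zero at the start; "wrist_torque": the same for the moment, N m; "width": finger opening in m.
Only numpy, scipy, OpenCV 4.12 (cv2) and the standard library are available. Lean on these libraries where they do the work, as an engineer would, in place of code of your own. Each camera call takes 0.05 s, during which the arm holds its last target. There are 200 camera calls.

## Working session

There is one attempt and no reset: what is moved stays moved. The work goes in short steps, Python scripts to look and compute and a shell command to move; the robot and the scene stay as the last step left them, time stands still between calls to the robot, and variables do not carry over. Pictures are saved under pics/ and viewed, on a budget of 10 in all, crops included, one or two more only if the job needs it, and the job is handed in when it is done.

```bash
ls; mkdir -p pics
python3 - <<'E'
from bench import get_obs,snapshot
import cv2,pickle
o=get_obs(); print({k:o[k] for k in('time','tool_pos','ee_rot','width','wrist_force')})
for n in('scene','top'):
    s=snapshot(n); pickle.dump(s,open(n+'0.pkl','wb')); cv2.imwrite(f'pics/{n}0.png',s['color'][:,:,::-1]); print(n,s['fx'],s['cx'],s['cy'],s['distortion'],s['extrinsics'])
E
```

```text
pics
{'time': 0.0, 'tool_pos': array([ 0.14912764, -0.52884309,  0.20432143]), 'ee_rot': array([-3.13944795e+00, -1.75356511e-04,  2.74803162e-01]), 'width': 0.093531321797034, 'wrist_force': array([-0.19746644,  0.44535429, -0.17271372])}
scene 375.20559789692874 253.56175990924524 196.19034716708904 [0.03341379 0.         0.         0.         0.        ] [[-0.32051568  0.94716103 -0.01247751  0.06500926]
 [ 0.81622487  0.26947518 -0.51103824 -0.39005163]
 [-0.48067313 -0.17398023 -0.85946741  1.0390318 ]
 [ 0.          0.          0.          1.        ]]
top 429.58831065583985 250.8612913779715 189.9519804075336 [-0.08526603  0.          0.          0.          0.        ] [[-1.76525417e-02 -9.99843412e-01 -1.24029151e-03  8.56204443e-02]
 [-9.92028594e-01  1.76693416e-02 -1.24768038e-01  4.83516513e-01]
 [ 1.24770416e-01 -9.72068357e-04 -9.92185163e-01  9.56985383e-01]
 [ 0.00000000e+00  0.00000000e+00  0.00000000e+00  1.00000000e+00]]
```

View pics/top0.png

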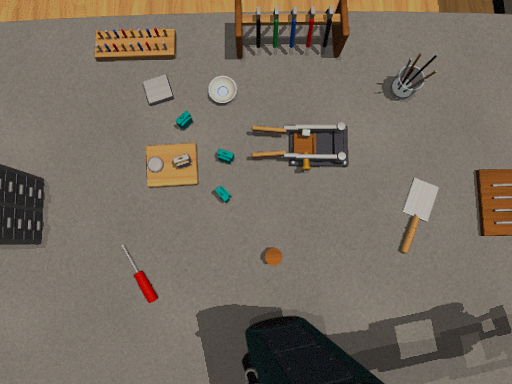

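View pics/scene0.png

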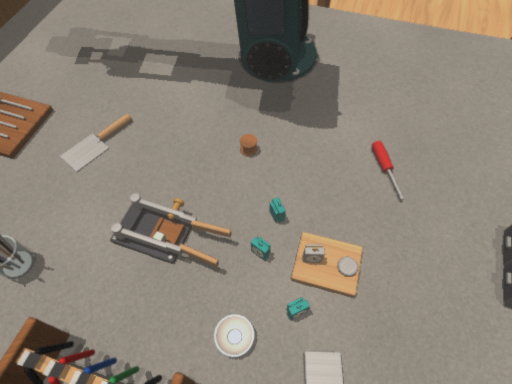

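Top view: square case at about (182,160) on the board with the round case at (155,164); press hinges at (342,127)/(342,160) on the right, wooden handles on the left ending at (253,129)/(253,155), and brass stem at (305,165), so the press x axis is roughly +y world. The turquoise decoys are at (184,119), (225,155) and (223,193).

```bash
cat > h.py <<'E'
import numpy as np,cv2,pickle
from bench import get_obs,snapshot
def K(s): return np.array([[s['fx'],0,s['cx']],[0,s['fy'],s['cy']],[0,0,1.]])
def ray(s,uv):
    p=cv2.undistortPoints(np.array(uv,float).reshape(-1,1,2),K(s),np.array(s['distortion'])).reshape(-1,2)
    R=s['extrinsics'][:3,:3];t=s['extrinsics'][:3,3]
    return -R.T@t,np.c_[p,np.ones(len(p))]@R
def plane(s,uv,z):
    c,d=ray(s,uv); return c+d*((z-c[2])/d[:,2])[:,None]
def cloud(s,mask=None):
    v,u=np.nonzero((s['depth']>0)&(True if mask is None else mask))
    c,d=ray(s,np.c_[u,v]); return np.c_[u,v],c+d*s['depth'][v,u][:,None]
def proj(s,P):
    R=s['extrinsics'][:3,:3];t=s['extrinsics'][:3,3]
    return cv2.projectPoints(np.array(P,float).reshape(-1,3),cv2.Rodrigues(R)[0],t,K(s),np.array(s['distortion']))[0].reshape(-1,2)
E
python3 - <<'E'
from h import *
s=pickle.load(open('top0.pkl','rb'))
for n,p,z in [('board corners',[(147,145),(196,144),(198,185),(148,187)],.018),('case top',[(182,158)],.062),('hinges',[(342,127),(342,160)],.06),('handle ends',[(253,129),(252,155)],.052),('driver',[(125,246),(150,298)],.01)]:
    print(n,plane(s,p,z).round(3).tolist())
for n in('top','scene'):
    s=pickle.load(open(n+'0.pkl','rb')); uv,P=cloud(s)
    m=(abs(P[:,0]-.54)<.08)&(abs(P[:,1]-.24)<.1)&(P[:,2]>.045)
    print(n,m.sum(),P[m].mean(0).round(4),P[m].min(0).round(3),P[m].max(0).round(3))
    m=(abs(P[:,0]-.57)<.1)&(abs(P[:,1]+.08)<.18)&(P[:,2]>.03)
    hsv=cv2.cvtColor(s['color'],cv2.COLOR_RGB2HSV)[uv[:,1],uv[:,0]]
    w=m&(hsv[:,0]<25)&(hsv[:,1]>110)
    print('wood',w.sum(),P[w].min(0).round(3),P[w].max(0).round(3))
a=cv2.resize(pickle.load(open('top0.pkl','rb'))['color'][105:200,140:360],None,fx=3.6,fy=3.6,interpolation=2)
cv2.imwrite('pics/crop.png',a[:,:,::-1])
E
```

```text
board corners [[0.598, 0.322, 0.018], [0.598, 0.205, 0.018], [0.5, 0.2, 0.018], [0.498, 0.318, 0.018]]
case top [[0.556, 0.231, 0.062]]
hinges [[0.622, -0.134, 0.06], [0.546, -0.13, 0.06]]
handle ends [[0.623, 0.07, 0.052], [0.562, 0.073, 0.052]]
driver [[0.361, 0.372, 0.01], [0.241, 0.313, 0.01]]
top 172 [0.5464 0.2239 0.0576] [0.47  0.14  0.045] [0.579 0.252 0.071]
wood 439 [ 0.53 -0.06  0.03] [0.631 0.073 0.056]
scene 273 [0.5553 0.2292 0.0577] [0.476 0.14  0.045] [0.581 0.255 0.071]
wood 432 [ 0.531 -0.056  0.041] [0.633 0.075 0.054]
```

View pics/crop.png

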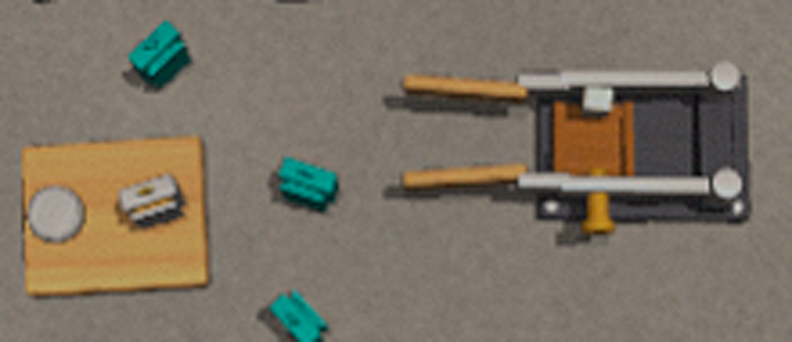

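```bash
python3 -m creep '[[[37,-39,0,0],[37,-39,0,0],[37,-39,0,0],[37,-39,0,0],[37,-39,0,0],[37,-39,0,0],[37,-39,0,0],[37,-39,0,0]]]'; python3 -m creep '[[[37,-39,0,0],[37,-39,0,0],[37,-39,0,0],[37,-39,0,0],[37,-39,0,0],[37,-39,0,0],[37,-39,0,0],[37,-39,0,0]]]'
python3 - <<'E'
from h import *
o=get_obs(); print(o['time'],o['tool_pos'],o['ee_rot'],o['joint_positions'])
s=snapshot('wrist'); pickle.dump(s,open('w1.pkl','wb')); cv2.imwrite('pics/w1.png',s['color'][:,:,::-1]); print(s['fx'],s['cx'],s['cy'],s['distortion'],s['extrinsics'].round(3))
E
```

```text
time: 1.1
tool_pos: [0.3497, -0.147, 0.2052]
ee_rot: [3.142, -0.0, 0.274]
wrist_force: [1.0, 0.6, 0.0]
width: 0.0942
time: 2.1
tool_pos: [0.5501, 0.2335, 0.2047]
ee_rot: [3.141, 0.001, 0.275]
wrist_force: [1.0, -0.2, 1.0]
width: 0.0941
2.1 [0.55008977 0.23346221 0.20472619] [3.14119371e+00 9.81336415e-04 2.74985070e-01] [ 3.06727992e-01  1.94571595e-01  1.25154879e+00 -3.70523091e-04
  1.69646577e+00  1.60249279e+00]
274.49528901600837 261.4621374194657 191.04228521799777 [-0.06364921  0.          0.          0.          0.        ] [[ 0.271 -0.962 -0.001  0.076]
 [-0.921 -0.26   0.288  0.539]
 [-0.278 -0.078 -0.958  0.564]
 [ 0.     0.     0.     1.   ]]
```

View pics/w1.png

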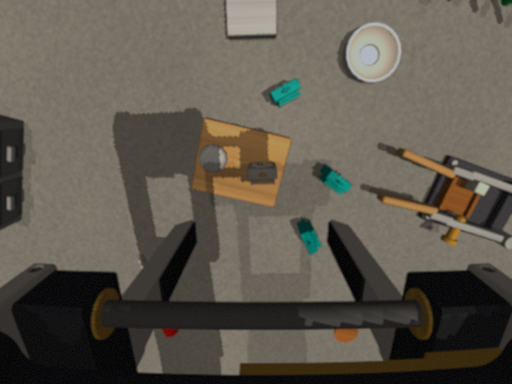

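Wrist view: the square case is at (263,172), almost aligned with the jaws; round case (213,158); press at right, handles (428,165)/(410,205), cradle (460,197). Now measure it from depth.

Run:
```python
from h import *
for n in('w1','top0','scene0'):
    s=pickle.load(open(n+'.pkl','rb')); uv,P=cloud(s)
    m=(abs(P[:,0]-.554)<.035)&(abs(P[:,1]-.231)<.035)
    if n=='w1': print(np.histogram(P[m,2],bins=np.arange(.01,.08,.005)))
    t=m&(P[:,2]>.056)&(P[:,2]<.0645)
    r=cv2.minAreaRect((P[t,:2]*1000).astype(np.float32))
    print(n,t.sum(),P[t].mean(0).round(4),r)
    b=m&(P[:,2]>.066); print(' bow',b.sum(),P[b].mean(0).round(4) if b.any() else '')
    t=m&(P[:,2]>.025); r=cv2.minAreaRect((P[t,:2]*1000).astype(np.float32)); print(' all',r)
    hsv=cv2.cvtColor(s['color'],cv2.COLOR_RGB2HSV)[uv[:,1],uv[:,0]]
    w=(abs(P[:,0]-.58)<.08)&(hsv[:,0]<25)&(hsv[:,1]>110)&(P[:,2]>.035)&(P[:,1]>-.03)&(P[:,1]<.09)
    for lo,hi in((.5,.593),(.593,.68)):
        q=P[w&(P[:,0]>lo)&(P[:,0]<hi)]; 
        if len(q)>20: print(' handle',len(q),q.mean(0).round(4),cv2.minAreaRect((q[:,:2]*1000).astype(np.float32)), np.percentile(q[:,2],90))
    f=(abs(P[:,0]-.585)<.05)&(abs(P[:,1]+.05)<.04)&(P[:,2]>.012)&(P[:,2]<.032)&(hsv[:,0]<25)&(hsv[:,1]>110)
    print(' cradle',f.sum(),P[f].mean(0).round(4),cv2.minAreaRect((P[f,:2]*1000).astype(np.float32)))
```

```text
(array([   1, 1525,   85,   11,   15,   17,   27,   24,   34,  128,  322,
         10,   13,    0]), array([0.01 , 0.015, 0.02 , 0.025, 0.03 , 0.035, 0.04 , 0.045, 0.05 ,
       0.055, 0.06 , 0.065, 0.07 , 0.075, 0.08 ]))
w1 439 [0.558  0.2353 0.0614] ((556.6124877929688, 235.18423461914062), (21.050363540649414, 35.31559753417969), 17.615766525268555)
 bow 11736 [0.5778 0.2298 0.3256]
 all ((566.107177734375, 228.07342529296875), (34.69083786010742, 73.52823638916016), 15.250682830810547)
 handle 514 [0.5714 0.0398 0.0501] ((568.899169921875, 37.054317474365234), (13.808988571166992, 80.53711700439453), 2.0741941928863525) 0.05285586380503517
 handle 496 [0.6283 0.0396 0.0509] ((628.4483032226562, 36.12327575683594), (79.8536148071289, 10.49089241027832), 84.40970611572266) 0.05293292533667279
 cradle 1171 [ 0.5944 -0.0461  0.0214] ((594.9110717773438, -54.78446960449219), (69.96931457519531, 53.406776428222656), 84.47561645507812)
top0 116 [0.5533 0.2328 0.0599] ((552.528564453125, 232.3357696533203), (21.16952133178711, 35.90420150756836), 17.148956298828125)
 bow 4 [0.5559 0.2329
[... 586 characters left out ...]
.2356 0.0602] ((555.5052490234375, 235.5747833251953), (19.78131103515625, 35.97817611694336), 18.541528701782227)
 bow 11 [0.5578 0.2362 0.0696]
 all ((555.9573364257812, 235.7702178955078), (21.296974182128906, 35.90140914916992), 17.020057678222656)
 handle 154 [0.5685 0.037  0.0508] ((567.867919921875, 36.73971939086914), (9.35561752319336, 76.04109954833984), 4.256653308868408) 0.052104028223898424
 handle 173 [0.6265 0.0373 0.0509] ((625.8805541992188, 35.73341751098633), (76.70780944824219, 8.52840518951416), 84.33047485351562) 0.05242517046622861
 cradle 421 [ 0.588  -0.0479  0.021 ] ((588.6280517578125, -50.06157302856445), (56.121070861816406, 49.077659606933594), 89.5436782836914)
```

Case body centre ≈ (0.558, 0.235), yaw ≈ 0.30, back on the −x side. The three cameras agree within about 4 mm, which is enough for this grip direction. Going down with the gripper at 56 mm, clear of the round case.

```bash
python3 -m creep '[[[8,0.5,0,-1.4],[0,0,40,0],[0,0,40,0],[0,0,30,0],[0,0,0,0],[0,0,0,0]]]' 0.6
python3 - <<'E'
from h import *
s=snapshot('wrist'); pickle.dump(s,open('w2.pkl','wb')); cv2.imwrite('pics/w2.png',s['color'][100:,:][:,:,::-1])
o=get_obs(); print(o['tool_pos'],o['ee_rot'],o['width'])
E
```

```text
time: 2.9
tool_pos: [0.5584, 0.2329, 0.0973]
ee_rot: [3.141, -0.002, 0.298]
wrist_force: [-0.3, 0.3, 0.3]
width: 0.056
[0.55884405 0.23322725 0.09794331] [ 3.14133372 -0.00392353  0.29866224] 0.05667005561325901
```

View pics/w2.png

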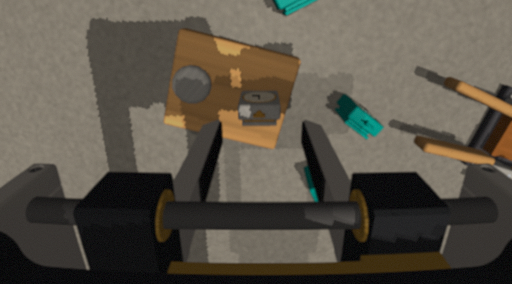

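Close view: tips at (220,125)/(305,125), case spans columns 240–280 and is centred between them. A quick numeric check of centre and angle first.

Run:
```python
from h import *
s=pickle.load(open('w2.pkl','rb')); uv,P=cloud(s)
for lo in(.045,.057):
    m=(abs(P[:,0]-.557)<.035)&(abs(P[:,1]-.235)<.035)&(P[:,2]>lo)&(P[:,2]<.066)&(uv[:,1]<235)&(uv[:,0]>225)&(uv[:,0]<300)
    print(m.sum(),P[m].mean(0).round(4),cv2.minAreaRect((P[m,:2]*1000).astype(np.float32)))
b=(abs(P[:,0]-.557)<.035)&(abs(P[:,1]-.235)<.035)&(P[:,2]>.066)&(P[:,2]<.075)&(uv[:,0]>225)&(uv[:,0]<300)&(uv[:,1]<222)
print('bow',b.sum(),P[b].mean(0))
```

```text
1073 [0.5603 0.2357 0.0595] ((557.9512329101562, 234.86253356933594), (22.352622985839844, 36.02724838256836), 20.875043869018555)
860 [0.559  0.2352 0.0614] ((556.948974609375, 234.66436767578125), (21.129409790039062, 35.68089294433594), 17.88169288635254)
bow 46 [0.56044375 0.2358873  0.06957488]
```

```bash
python3 -m creep '[[[2,-2,0,-0.6],[0,0,25,0],[0,0,25,0],[0,0,15,0],[0,0,0,0],[0,0,0,0]]]'; python3 -m creep '[[[0,0,0,0],[0,0,0,0],[0,0,0,0],[0,0,0,0],[0,0,0,0]]]' 0.2; python3 -m creep '[[[0,0,-10,0],[0,0,-30,0],[0,0,-30,0],[0,0,0,0]]]'
```

```text
time: 3.7
tool_pos: [0.5598, 0.2363, 0.0318]
ee_rot: [3.141, -0.002, 0.31]
wrist_force: [-0.1, 1.1, 1.0]
width: 0.0563
time: 4.32
tool_pos: [0.5593, 0.2361, 0.0312]
ee_rot: [3.141, -0.001, 0.31]
wrist_force: [-0.7, -0.9, 2.8]
width: 0.0361
time: 4.82
tool_pos: [0.5606, 0.2367, 0.1035]
ee_rot: [3.142, -0.006, 0.31]
wrist_force: [0.1, -0.5, -1.1]
width: 0.0359
```

```bash
python3 -m creep '[[[0,0,-25,10.5],[0,0,-20,10.5],[-2,48,0,0],[-2,48,0,0],[-2,48,0,0],[-2,48,0,0],[-2,48,0,0],[-3,48,0,0]]]';python3 -m creep '[[[0,0,0,0],[0,0,0,0]]]'
python3 - <<'E'
from h import *
s=snapshot('wrist'); pickle.dump(s,open('w3.pkl','wb')); cv2.imwrite('pics/w3.png',s['color'][:,:,::-1])
o=get_obs(); print(o['tool_pos'],o['ee_rot'],o['width'])
E
```

```text
time: 5.82
tool_pos: [0.5282, -0.052, 0.1433]
ee_rot: [-3.141, 0.003, -0.057]
wrist_force: [1.0, 0.5, -1.2]
width: 0.0356
time: 6.08
tool_pos: [0.5289, -0.0503, 0.144]
ee_rot: [-3.14, 0.002, -0.057]
wrist_force: [0.1, 1.2, -1.2]
width: 0.0357
[ 0.52907075 -0.04979849  0.14431549] [-3.14068374e+00  1.90913691e-03 -5.60830437e-02] 0.036029446299260755
```

View pics/w3.png

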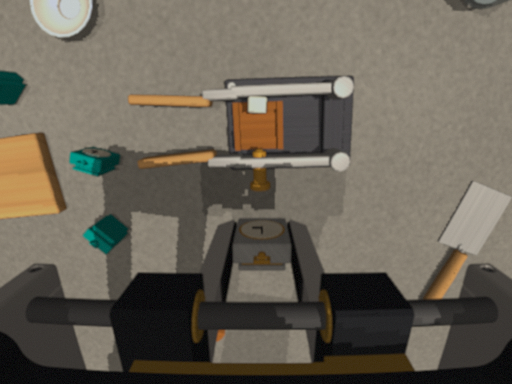

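View: case held level in the jaws at (262,236); cradle at (258,125) with lips at columns ≈236 and ≈280; white block (257,103); brass stem (260,160); hinges (343,87)/(340,161); handles left.

Run:
```python
from h import *
s=pickle.load(open('w3.pkl','rb')); uv,P=cloud(s)
hsv=cv2.cvtColor(s['color'],cv2.COLOR_RGB2HSV)[uv[:,1],uv[:,0]]
h=(abs(uv[:,0]-343)<9)&(abs(uv[:,1]-87)<9)|(abs(uv[:,0]-340)<9)&(abs(uv[:,1]-161)<9)
H=[]
for u,v in((343,87),(340,161)):
    q=P[(np.hypot(uv[:,0]-u,uv[:,1]-v)<7)]; zt=np.percentile(q[:,2],90); t=q[q[:,2]>zt-.004]
    H.append(plane(s,[(u,v)],zt)[0]); print('hinge',zt.round(4),t.mean(0).round(4),H[-1].round(4))
Hm=(H[0]+H[1])/2; yd=H[1]-H[0]; print('hinge span',np.linalg.norm(yd[:2]),'press x dir angle',np.degrees(np.arctan2(-yd[0],yd[1])))
w=(hsv[:,0]<25)&(hsv[:,1]>110)&(P[:,2]>.035)&(abs(P[:,0]-.595)<.05)&(P[:,1]>-.03)&(P[:,1]<.09)
C=[]
for q in (P[w&(P[:,0]<.595)],P[w&(P[:,0]>.595)]):
    r=cv2.minAreaRect((q[:,:2]*1000).astype(np.float32)); C.append(r[0]); print('handle',len(q),r)
C=np.mean(C,0)/1000; a=C-Hm[:2]; print('hinge->handles',a,np.linalg.norm(a),np.degrees(np.arctan2(a[1],a[0])))
o=(hsv[:,0]<25)&(hsv[:,1]>100)&(P[:,2]>.012)&(P[:,2]<.034)&(abs(P[:,0]-.592)<.04)&(abs(P[:,1]+.05)<.045)&(uv[:,1]>100)&(uv[:,1]<155)
print('orange',cv2.minAreaRect((P[o,:2]*1000).astype(np.float32)))
ax=a/np.linalg.norm(a); k=(P[o,:2]-Hm[:2])@ax*1000; n=np.array([-ax[1],ax[0]]); 
for b in range(48,114,2):
    m=(k>=b)&(k<b+2)
    if m.any(): print(b,m.sum(),np.median(P[o][m,2]).round(4),end=' | ')
# lips in colour at row band
print(); c=s['color'][112:140,225:292].astype(int).mean(0).round().astype(int); print([tuple(x) for x in c[:,:2].tolist()])
```

```text
hinge 0.0593 [ 0.6299 -0.1303  0.0584] [ 0.6299 -0.13    0.0593]
hinge 0.0596 [ 0.5611 -0.1286  0.0587] [ 0.5613 -0.1283  0.0596]
hinge span 0.06865741111447766 press x dir angle 88.60445965251537
handle 1540 ((567.1669311523438, 20.456798553466797), (106.47339630126953, 27.643802642822266), 77.57730102539062)
handle 807 ((628.0377197265625, 34.093345642089844), (78.33387756347656, 9.38581657409668), 84.75843048095703)
hinge->handles [0.00202232 0.15644049] 0.15645355628710778 89.25937328751108
orange ((593.5801391601562, -49.15105438232422), (55.92783737182617, 57.625816345214844), 87.8805923461914)
52 37 0.0254 | 54 93 0.0266 | 56 94 0.0267 | 58 103 0.026 | 60 91 0.0206 | 62 87 0.0206 | 64 86 0.0207 | 66 89 0.0205 | 68 85 0.0207 | 70 69 0.0207 | 72 66 0.0208 | 74 67 0.0206 | 76 64 0.0206 | 78 65 0.0207 | 80 66 0.0206 | 82 68 0.0207 | 84 69 0.0206 | 86 66 0.0208 | 88 67 0.0206 | 90 82 0.0205 | 92 91 0.0205 | 94 86 0.0207 | 96 89 0.0205 | 98 111 0.0211 | 100 90 0.0267 | 102 93 0.0266 | 104 76 0.0267 | 106 26 0.0128 | 108 1 0.0127 | 
[(131, 123), (110, 104), (80, 75), (63, 60), (67, 65), (71, 69), (65, 64), (66, 57), (97, 65), (133, 82), (151, 90), (154, 92), (152, 91), (145, 87), (136, 81), (139, 83), (149, 89), (153, 91), (153, 92), (153, 92), (153, 91), (151, 90), (151, 90), (151, 90), (152, 92), (153, 93), (152, 93), (152, 94), (152, 94), (153, 94), (153, 95), (154, 95), (154, 95), (154, 96), (155, 96), (155, 96), (155, 96), (155, 96), (155, 96), (155, 96), (155, 95), (154, 93), (155, 92), (156, 93), (156, 93), (156, 93), (157, 93), (156, 94), (156, 93), (143, 85), (114, 68), (102, 60), (123, 73), (147, 88), (155, 92), (156, 92), (154, 92), (139, 87), (103, 77), (76, 72), (73, 72), (74, 72), (74, 72), (74, 72), (74, 72), (74, 72), (74, 72)]
```

Run:
```python
from h import *
s=pickle.load(open('w3.pkl','rb')); uv,P=cloud(s)
m=(uv[:,0]>236)&(uv[:,0]<290)&(uv[:,1]>218)&(uv[:,1]<246)&(P[:,2]>.15)&(P[:,2]<.185)
zt=np.median(P[m,2]); t=P[m]; t=t[(t[:,2]>zt-.003)&(t[:,2]<zt+.003)]; print('held',zt,t.mean(0),cv2.minAreaRect((t[:,:2]*1000).astype(np.float32)))
hsv=cv2.cvtColor(s['color'],cv2.COLOR_RGB2HSV)[uv[:,1],uv[:,0]]
o=(hsv[:,0]<25)&(hsv[:,1]>100)&(P[:,2]>.0245)&(P[:,2]<.029)&(abs(P[:,0]-.592)<.035)&(uv[:,1]>112)&(uv[:,1]<152)
for lo,hi in((-.08,-.06),(-.035,-.015)):
    q=P[o&(P[:,1]>lo)&(P[:,1]<hi)]; print('lip',len(q),q.mean(0).round(4),cv2.minAreaRect((q[:,:2]*1000).astype(np.float32)),np.degrees(np.polyfit(q[:,0],q[:,1],1)[0]))
for n,u,v in(('white',257,103),('stem',260,155)):
    q=P[np.hypot(uv[:,0]-u,uv[:,1]-v)<4]; print(n,q.mean(0).round(4))
```

```text
held 0.1652152920965429 [ 0.5373032  -0.05087562  0.16524763] ((537.2631225585938, -51.26576232910156), (33.439849853515625, 2.379204750061035), 85.12854766845703)
lip 207 [ 0.5914 -0.0724  0.0266] ((590.1630859375, -72.24476623535156), (5.434889316558838, 37.9599609375), 87.79103088378906) -1.1762209666281518
lip 223 [ 0.5925 -0.0266  0.0267] ((592.2993774414062, -26.50269317626953), (6.161247730255127, 39.09231948852539), 88.95356750488281) -0.8843374538374092
white [ 0.62   -0.0505  0.0515]
stem [ 0.5696 -0.0504  0.0485]
```

Run:
```python
from h import *
s=pickle.load(open('w3.pkl','rb'))
c=s['color'][95:175,254:263].astype(int).mean(1).round().astype(int)
for i in range(0,80): print(95+i,c[i].tolist(),end=' ')
print(); print(plane(s,[(258,111),(258,112)],.051).round(4),plane(s,[(260,148),(260,150)],.046).round(4))
for t in('top0','scene0'):
    s=pickle.load(open(t+'.pkl','rb')); uv,P=cloud(s)
    hsv=cv2.cvtColor(s['color'],cv2.COLOR_RGB2HSV)[uv[:,1],uv[:,0]]
    m=(abs(P[:,1]+.05)<.012)&(abs(P[:,0]-.595)<.05)&(P[:,2]>.034)&(P[:,2]<.056)
    for nm,f in(('white',hsv[:,1]<60),('brass',hsv[:,1]>130)):
        q=P[m&f]; print(t,nm,len(q),np.percentile(q,[3,97],axis=0).round(4).tolist())
```

```text
95 [137, 132, 120] 96 [153, 148, 130] 97 [182, 183, 164] 98 [195, 200, 187] 99 [196, 202, 193] 100 [196, 202, 193] 101 [196, 202, 193] 102 [195, 202, 192] 103 [196, 202, 192] 104 [195, 202, 191] 105 [195, 203, 191] 106 [195, 202, 190] 107 [196, 202, 190] 108 [195, 202, 189] 109 [196, 203, 190] 110 [196, 203, 188] 111 [190, 194, 175] 112 [164, 160, 141] 113 [132, 107, 85] 114 [143, 86, 43] 115 [159, 93, 40] 116 [162, 97, 44] 117 [162, 97, 45] 118 [161, 96, 43] 119 [159, 95, 43] 120 [155, 93, 42] 121 [152, 91, 41] 122 [151, 90, 41] 123 [153, 91, 41] 124 [157, 94, 43] 125 [160, 96, 42] 126 [160, 96, 43] 127 [158, 94, 42] 128 [155, 92, 42] 129 [152, 90, 42] 130 [151, 89, 40] 131 [151, 90, 40] 132 [151, 90, 40] 133 [151, 90, 40] 134 [150, 90, 41] 135 [150, 90, 40] 136 [150, 90, 40] 137 [153, 91, 41] 138 [156, 93, 41] 139 [158, 94, 42] 140 [160, 96, 43] 141 [158, 94, 41] 142 [154, 93, 42] 143 [150, 90, 40] 144 [149, 89, 40] 145 [147, 88, 40] 146 [137, 82, 37] 147 [118, 71, 32] 148 [101, 64, 30] 149 [103, 71, 30] 150 [119, 83, 33] 151 [133, 93, 32] 152 [154, 109, 36] 153 [175, 125, 43] 154 [182, 129, 43] 155 [178, 127, 42] 156 [167, 120, 46] 157 [144, 112, 74] 158 [142, 131, 119] 159 [171, 166, 157] 160 [191, 188, 175] 161 [196, 191, 178] 162 [193, 187, 174] 163 [191, 183, 171] 164 [186, 178, 166] 165 [179, 172, 161] 166 [165, 156, 145] 167 [147, 129, 110] 168 [132, 101, 63] 169 [117, 81, 30] 170 [98, 67, 20] 171 [88, 61, 20] 172 [88, 62, 22] 173 [88, 61, 21] 174 [87, 61, 20] 
[[ 0.6126 -0.051   0.051 ]
 [ 0.6116 -0.0509  0.051 ]] [[ 0.5763 -0.0508  0.046 ]
 [ 0.5743 -0.0506  0.046 ]]
top0 white 162 [[0.5534, -0.0612, 0.0401], [0.6305, -0.0385, 0.0538]]
top0 brass 36 [[0.5453, -0.0557, 0.0364], [0.6042, -0.0432, 0.0492]]
scene0 white 248 [[0.5566, -0.0608, 0.0365], [0.634, -0.0391, 0.0527]]
scene0 brass 32 [[0.5456, -0.0518, 0.0445], [0.5715, -0.0414, 0.049]]
```

Gap runs x = 0.575…0.612 (37 mm, consistent with 28–39), and the lips centre at y ≈ −0.049. Target TCP is (0.597, −0.0488), yaw −0.024.

```bash
python3 -m creep '[[[34,-2.5,0,0],[34,-2.5,0,-1.8],[0,0,0,0],[0,0,35,0],[0,0,30,0],[0,0,20,0],[0,0,0,0],[0,0,0,0]]]'; python3 -m creep '[[[0,0,0,0]]]'
```

```text
time: 7.12
tool_pos: [0.5981, -0.0491, 0.0616]
ee_rot: [3.141, -0.001, -0.025]
wrist_force: [0.5, -0.5, -0.6]
width: 0.0356
time: 7.25
tool_pos: [0.5986, -0.0496, 0.0622]
ee_rot: [3.141, -0.003, -0.025]
wrist_force: [0.2, -0.3, -1.4]
width: 0.0358
```

```bash
python3 -m creep '[[[0,-0.5,10,0],[0,0,10,0],[0,0,0,0],[0,0,0,0]]]'; python3 -m creep '[[[0,0,2,0],[0,0,1,0],[0,0,1,0],[0,0,0,0]]]'
```

```text
time: 7.75
tool_pos: [0.5976, -0.0492, 0.0402]
ee_rot: [3.142, 0.0, -0.025]
wrist_force: [-0.1, 0.3, -0.6]
width: 0.0358
time: 8.25
tool_pos: [0.5977, -0.0492, 0.0364]
ee_rot: [3.142, 0.0, -0.025]
wrist_force: [0.3, 0.5, -1.1]
width: 0.0357
```

Below the lip-contact height (0.039) with no force, so it's between the lips.

```bash
python3 -m creep '[[[0,0,1.5,0],[0,0,1,0],[0,0,0.5,0],[0,0,0,0]]]'; python3 -m creep '[[[0,0,0.5,0],[0,0,0.5,0],[0,0,0,0]]]'
```

```text
time: 8.75
tool_pos: [0.5977, -0.0491, 0.0334]
ee_rot: [3.142, 0.0, -0.025]
wrist_force: [-0.1, -0.2, -1.0]
width: 0.0355
time: 9.12
tool_pos: [0.5979, -0.0492, 0.0332]
ee_rot: [3.141, -0.001, -0.025]
wrist_force: [-1.0, 0.0, 2.5]
width: 0.0359
```

Floor contact felt at 0.0332. Release and rise.

```bash
python3 -m creep '[[[0,0,0,0],[0,0,0,0],[0,0,0,0],[0,0,0,0]]]' 0.52; python3 -m creep '[[[0,0,-10,0],[0,0,-25,0],[0,0,-40,0],[0,0,-40,0],[0,0,0,0],[0,0,0,0]]]'
python3 - <<'E'
from h import *
for n in('wrist','top'):
    s=snapshot(n); pickle.dump(s,open(n+'4.pkl','wb'))
    if n=='wrist': a=s['color']
    else: b=s['color']
b=cv2.resize(b[110:185,240:360],(480,300),interpolation=2)
cv2.imwrite('pics/w4.png',np.hstack([cv2.resize(b,(400,250)),cv2.resize(a,(333,250),interpolation=3)])[:,:,::-1])
E
```

```text
time: 9.62
tool_pos: [0.5977, -0.0492, 0.0323]
ee_rot: [3.142, 0.0, -0.025]
wrist_force: [-0.0, 0.5, -0.2]
width: 0.0489
time: 10.38
tool_pos: [0.5974, -0.0491, 0.147]
ee_rot: [3.142, 0.001, -0.025]
wrist_force: [0.1, -0.1, -0.3]
width: 0.0485
```

View pics/w4.png

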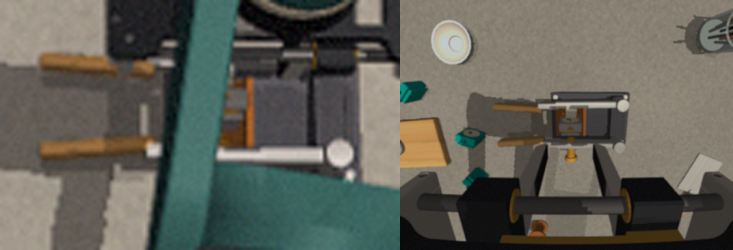

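Wrist view: the case stands in the cradle between the lips, at about (571,122) in the montage, with both jaws clear. Check its pose by depth while moving above the handles.

```bash
python3 -m creep '[[[0,-43,0,0],[0,-42,0,0],[0,0,0,-10],[0,0,0,-10],[0,0,0,-10],[0,0,0,-10],[0,0,0,-10],[0,0,0,-10]]]' 1; python3 -m creep '[[[0,0,0,-10],[0,0,0,-10],[0,0,0,-10],[0,0,0,0],[0,0,0,0]]]'
python3 - <<'E'
from h import *
o=get_obs();print(o['tool_pos'],o['ee_rot'],o['joint_positions'].round(2))
s=snapshot('wrist'); pickle.dump(s,open('w5.pkl','wb')); cv2.imwrite('pics/w5.png',s['color'][:,:,::-1])
s=pickle.load(open('wrist4.pkl','rb')); uv,P=cloud(s)
m=(abs(P[:,0]-.597)<.02)&(abs(P[:,1]+.049)<.025)&(P[:,2]>.054)&(P[:,2]<.068); print('case top',m.sum(),np.median(P[m],0).round(4),cv2.minAreaRect((P[m,:2]*1000).astype(np.float32)))
E
```

```text
time: 11.48
tool_pos: [0.5989, 0.0359, 0.1452]
ee_rot: [-3.138, 0.002, 1.028]
wrist_force: [-0.2, -0.1, 0.2]
width: 0.0936
time: 12.1
tool_pos: [0.5994, 0.0358, 0.1464]
ee_rot: [-3.14, 0.0, 1.543]
wrist_force: [0.2, -0.6, 0.1]
width: 0.0943
[0.59939929 0.03583258 0.14637236] [-3.13970656e+00  9.01060675e-05  1.54290145e+00] [-0.03  0.22  1.34 -0.    1.59 -0.01]
case top 681 [ 0.5983 -0.0482  0.0638] ((595.4035034179688, -48.47960662841797), (35.66775894165039, 21.439926147460938), 88.53840637207031)
```

View pics/w5.png

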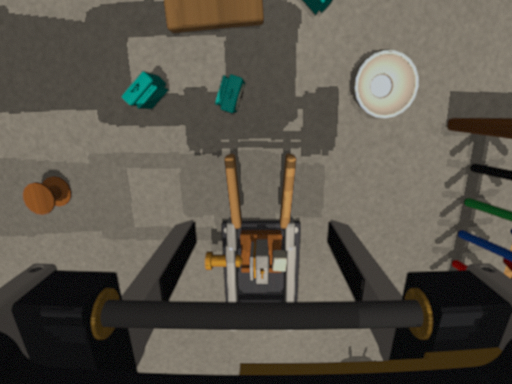

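Handles at (233,190)/(288,190) are centred between the open fingers (column ≈261); the case stands at (262,262) between stem and white block. Descend to the handles.

```bash
python3 -m creep '[[[0,0,35,0],[0,0,35,0],[0,0,30,0],[0,0,24,0],[0,0,0,0],[0,0,0,0]]]'; python3 -m creep '[[[0,0,0,0],[0,0,0,0]]]' 0.80;  python3 -m creep '[[[0,0,0,0],[0,0,0,0]]]' 0.7; python3 -m creep '[[[0,0,0,0],[0,0,0,0]]]' 0.65;python3 -m creep '[[[0,0,0,0],[0,0,0,0]]]' 0.60
```

```text
time: 12.9
tool_pos: [0.6006, 0.0358, 0.0246]
ee_rot: [3.14, 0.0, 1.545]
wrist_force: [0.9, 0.3, 0.7]
width: 0.0938
time: 13.15
tool_pos: [0.6007, 0.0358, 0.0248]
ee_rot: [3.139, 0.0, 1.545]
wrist_force: [0.0, -0.2, 0.2]
width: 0.0778
time: 13.4
tool_pos: [0.5998, 0.0358, 0.0237]
ee_rot: [-3.141, 0.0, 1.545]
wrist_force: [-1.0, -0.6, 0.5]
width: 0.0656
time: 13.65
tool_pos: [0.6001, 0.0358, 0.0236]
ee_rot: [3.141, 0.0, 1.545]
wrist_force: [0.4, 0.3, 0.5]
width: 0.0611
time: 13.9
tool_pos: [0.6, 0.0357, 0.0236]
ee_rot: [3.141, 0.0, 1.545]
wrist_force: [-0.7, -1.3, 1.8]
width: 0.0566
```

```bash
for i in 1; do python3 -m creep '[[[0,0,0,0],[0,0,0,0]]]' 0.56; python3 -m creep '[[[0,0,0,0],[0,0,0,0]]]' 0.53;  python3 -m creep '[[[0,0,0,0],[0,0,0,0]]]' 0.51; python3 -m creep '[[[0,0,0,0],[0,0,0,0]]]' 0.49; python3 -m creep '[[[0,0,0,0],[0,0,0,0]]]' 0.48; python3 -m creep '[[[0,0,0,0],[0,0,0,0]]]' 0.47; done | grep -E 'time|width|force'
python3 - <<'E'
from h import *
s=snapshot('wrist'); pickle.dump(s,open('w6.pkl','wb')); cv2.imwrite('pics/w6.png',cv2.resize(s['color'][180:320,180:340],None,fx=4,fy=4,interpolation=2)[:,:,::-1])
E
```

```text
time: 14.15
wrist_force: [-0.7, -0.3, 0.7]
width: 0.0524
time: 14.4
wrist_force: [0.4, -0.4, 0.6]
width: 0.0499
time: 14.65
wrist_force: [-0.4, -0.9, 0.5]
width: 0.0477
time: 14.9
wrist_force: [-0.2, -1.5, 1.1]
width: 0.0461
time: 15.15
wrist_force: [0.1, -2.4, 0.9]
width: 0.0449
time: 15.4
wrist_force: [0.3, -0.5, 0.1]
width: 0.0443
```

View pics/w6.png

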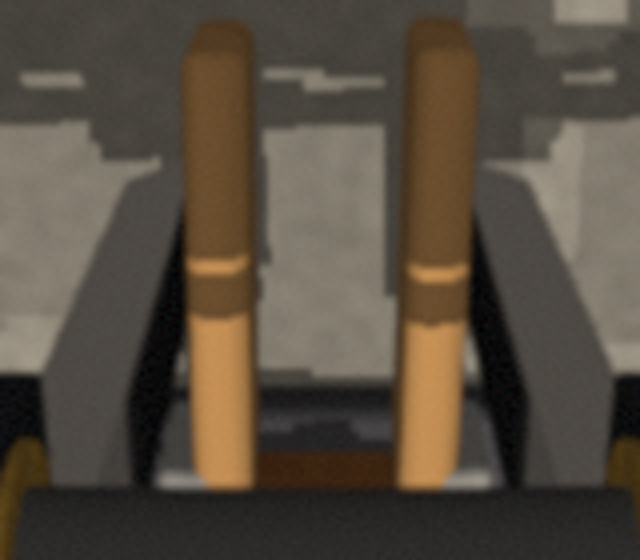

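The picture shows both handles squarely between the pads; the bar hides the case, so the snap has to be read from the width lag. Continuing in ~1 mm steps.

```bash
(python3 -m creep '[[[0,0,0,0],[0,0,0,0]]]' 0.46; python3 -m creep '[[[0,0,0,0],[0,0,0,0]]]' 0.45;  python3 -m creep '[[[0,0,0,0],[0,0,0,0]]]' 0.44; python3 -m creep '[[[0,0,0,0],[0,0,0,0]]]' 0.43 )| grep -E 'time|width|force'; python3 -c "
from bench import get_obs;print(get_obs())"
```

```text
time: 15.7
wrist_force: [0.9, -1.4, -0.6]
width: 0.0433
time: 15.95
wrist_force: [-0.1, 0.1, -1.5]
width: 0.0422
time: 16.2
wrist_force: [0.1, -1.5, -0.2]
width: 0.0414
time: 16.45
wrist_force: [0.8, -0.2, -1.2]
width: 0.0408
{'time': 16.45, 'joint_positions': array([-3.46641160e-02,  2.99726911e-01,  1.49140613e+00, -8.87376475e-05,
        1.35028522e+00, -9.17827266e-03]), 'qvel': array([ 6.85389017e-04, -8.23767515e-04,  1.20508814e-04,  3.00253516e-04,
       -1.62916838e-05, -4.52877002e-04]), 'joint_torque': array([ 6.66001104e-01, -4.09366071e+01, -2.79711521e+01,  4.13840711e-01,
        1.34075093e-01, -1.19893765e-02]), 'tool_pos': array([0.59994165, 0.03579886, 0.02344645]), 'ee_rot': array([3.14141907e+00, 8.81892490e-05, 1.54532988e+00]), 'wrist_force': array([ 0.80878072, -0.18412984, -1.15151055]), 'wrist_torque': array([-0.21245776, -0.12185143,  0.00708436]), 'width': 0.04079175081950968}
```

```bash
(python3 -m creep '[[[0,0,0,0]]]'; python3 -m creep '[[[0,0,0,0],[0,0,0,0]]]' 0.42; python3 -m creep '[[[0,0,0,0]]]';  python3 -m creep '[[[0,0,0,0],[0,0,0,0]]]' 0.41; python3 -m creep '[[[0,0,0,0]]]')| grep -E 'time|width'
```

```text
time: 16.58
width: 0.0402
time: 16.82
width: 0.0397
time: 16.95
width: 0.0397
time: 17.2
width: 0.0385
time: 17.32
width: 0.0385
```

```bash
(python3 -m creep '[[[0,0,0,0],[0,0,0,0]]]' 0.40; python3 -m creep '[[[0,0,0,0]]]';  python3 -m creep '[[[0,0,0,0],[0,0,0,0]]]' 0.39; python3 -m creep '[[[0,0,0,0]]]';python3 -m creep '[[[0,0,0,0],[0,0,0,0]]]' 0.38; python3 -m creep '[[[0,0,0,0]]]')| grep -E 'time|width'
```

```text
time: 17.58
width: 0.0376
time: 17.7
width: 0.0377
time: 17.95
width: 0.0365
time: 18.08
width: 0.0369
time: 18.32
width: 0.0361
time: 18.45
width: 0.0357
```

```bash
(python3 -m creep '[[[0,0,0,0],[0,0,0,0]]]' 0.37; python3 -m creep '[[[0,0,0,0]]]';  python3 -m creep '[[[0,0,0,0],[0,0,0,0]]]' 0.36; python3 -m creep '[[[0,0,0,0]]]')| grep -E 'time|width'
python3 - <<'E'
from h import *
s=snapshot('scene'); pickle.dump(s,open('s7.pkl','wb')); cv2.imwrite('pics/s7.png',cv2.resize(s['color'][170:280,90:250],None,fx=4,fy=4,interpolation=2)[:,:,::-1])
E
```

```text
time: 18.7
width: 0.0352
time: 18.82
width: 0.0345
time: 19.08
width: 0.0338
time: 19.2
width: 0.0339
```

View pics/s7.png

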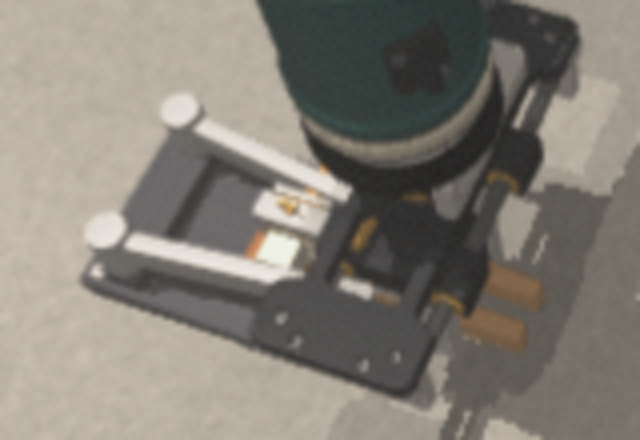

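Scene view: case upright at (290,205) with the white block at (280,245) close below it; a narrow gap appears to remain. Continuing.

```bash
(python3 -m creep '[[[0,0,0,0],[0,0,0,0]]]' 0.35; python3 -m creep '[[[0,0,0,0]]]';  python3 -m creep '[[[0,0,0,0],[0,0,0,0]]]' 0.34; python3 -m creep '[[[0,0,0,0]]]')| grep -E 'time|width'
python3 - <<'E'
from h import *
s=snapshot('scene'); pickle.dump(s,open('s8.pkl','wb'))
a=pickle.load(open('s7.pkl','rb'))['color'].astype(int); b=s['color'].astype(int)
# image motion of case patch vs arm patches between the two frames
def sh(x0,x1,y0,y1):
    f=lambda c: cv2.cvtColor(c[y0:y1,x0:x1].astype(np.uint8),cv2.COLOR_RGB2GRAY).astype(np.float32)
    return cv2.phaseCorrelate(f(a),f(b),cv2.createHanningWindow((x1-x0,y1-y0),cv2.CV_32F))
print('case',sh(151,175,213,229),'white',sh(150,170,226,242),'stemarm',sh(140,165,200,215))
E
```

```text
time: 19.5
width: 0.033
time: 19.62
width: 0.0334
time: 19.88
width: 0.0323
time: 20.0
width: 0.0319
case ((-0.10038971046058798, -0.2104991527161708), 1.2082942004005115) white ((0.10447625167902963, -0.3050793003716361), 0.7483648464083672) stemarm ((0.497197228867023, 0.7309080851909568), 0.9404528544743855)
```

```bash
(python3 -m creep '[[[0,0,0,0],[0,0,0,0]]]' 0.33; python3 -m creep '[[[0,0,0,0]]]';  python3 -m creep '[[[0,0,0,0],[0,0,0,0]]]' 0.32; python3 -m creep '[[[0,0,0,0]]]')| grep -E 'time|width'
cat > cmp.py <<'E'
import sys
from h import *
s=snapshot('scene'); pickle.dump(s,open(sys.argv[2],'wb'))
a=pickle.load(open(sys.argv[1],'rb'))['color']; b=s['color']
def sh(x0,x1,y0,y1):
    f=lambda c: cv2.cvtColor(c[y0:y1,x0:x1],cv2.COLOR_RGB2GRAY).astype(np.float32)
    return np.round(cv2.phaseCorrelate(f(a),f(b),cv2.createHanningWindow((x1-x0,y1-y0),cv2.CV_32F))[0],2)
print('case',sh(151,175,213,229),'white',sh(150,170,226,242),'stemarm',sh(140,165,200,215))
E
python3 cmp.py s8.pkl s9.pkl
```

```text
time: 20.3
width: 0.031
time: 20.42
width: 0.0309
time: 20.68
width: 0.0301
time: 20.8
width: 0.0299
case [-0.1   0.08] white [-0.38 -0.15] stemarm [0.47 0.62]
```

```bash
cat > th.py <<'E'
import sys
from h import *
for n in sys.argv[1:]:
    s=pickle.load(open(n,'rb')); uv,P=cloud(s)
    m=(P[:,2]>.0555)&(P[:,2]<.0665)&(abs(P[:,1]+.049)<.016)&(abs(P[:,0]-.597)<.03)
    q=P[m]; k=(q[:,0]-.024*(q[:,1]+.049))*1000
    print(n,len(q),np.percentile(k,[1,5,50,95,99]).round(1),'z by x:',[(b,int(((k>=b)&(k<b+2)).sum()),np.median(q[(k>=b)&(k<b+2),2]).round(4) if ((k>=b)&(k<b+2)).any() else '') for b in range(574,620,2)])
E
python3 th.py s7.pkl s8.pkl s9.pkl
```

```text
s7.pkl 155 [581.9 582.6 594.1 601.4 601.5] z by x: [(574, 0, ''), (576, 0, ''), (578, 0, ''), (580, 2, np.float64(0.0591)), (582, 15, np.float64(0.0594)), (584, 19, np.float64(0.0603)), (586, 6, np.float64(0.0618)), (588, 14, np.float64(0.0629)), (590, 7, np.float64(0.0633)), (592, 11, np.float64(0.0632)), (594, 17, np.float64(0.0633)), (596, 19, np.float64(0.0628)), (598, 17, np.float64(0.0625)), (600, 28, np.float64(0.0615)), (602, 0, ''), (604, 0, ''), (606, 0, ''), (608, 0, ''), (610, 0, ''), (612, 0, ''), (614, 0, ''), (616, 0, ''), (618, 0, '')]
s8.pkl 147 [582.3 583.6 594.4 600.5 600.9] z by x: [(574, 0, ''), (576, 0, ''), (578, 0, ''), (580, 0, ''), (582, 11, np.float64(0.0596)), (584, 15, np.float64(0.0603)), (586, 6, np.float64(0.0624)), (588, 17, np.float64(0.0631)), (590, 9, np.float64(0.0628)), (592, 14, np.float64(0.0633)), (594, 18, np.float64(0.0638)), (596, 15, np.float64(0.0629)), (598, 19, np.float64(0.0627)), (600, 23, np.float64(0.0601)), (602, 0, ''), (604, 0, ''), (606, 0, ''), (608, 0, ''), (610, 0, ''), (612, 0, ''), (614, 0, ''), (616, 0, ''), (618, 0, '')]
s9.pkl 124 [584.2 585.1 594.8 599.8 600.6] z by x: [(574, 0, ''), (576, 0, ''), (578, 0, ''), (580, 0, ''), (582, 1, np.float64(0.0576)), (584, 9, np.float64(0.0603)), (586, 12, np.float64(0.0621)), (588, 9, np.float64(0.0633)), (590, 13, np.float64(0.0632)), (592, 14, np.float64(0.0629)), (594, 14, np.float64(0.0637)), (596, 18, np.float64(0.063)), (598, 30, np.float64(0.0608)), (600, 4, np.float64(0.0595)), (602, 0, ''), (604, 0, ''), (606, 0, ''), (608, 0, ''), (610, 0, ''), (612, 0, ''), (614, 0, ''), (616, 0, ''), (618, 0, '')]
```

```bash
python3 - <<'E'
from h import *
for i in range(3): pickle.dump(snapshot('scene'),open(f'r{i}.pkl','wb'))
s=pickle.load(open('scene0.pkl','rb')); uv,P=cloud(s)
m=(P[:,2]>.0535)&(P[:,2]<.0645)&(abs(P[:,0]-.556)<.03)&(abs(P[:,1]-.235)<.03)
q=P[m]; e=np.array([np.cos(.305),np.sin(.305)]); k=(q[:,:2]-[.556,.235])@e*1000; l=(q[:,:2]-[.556,.235])@[-e[1],e[0]]*1000
k=k[abs(l)<16]; print('open ref',len(k),np.percentile(k,[1,5,50,95,99]).round(1),np.diff(np.percentile(k,[1,99])),np.diff(np.percentile(k,[5,95])))
E
python3 th.py r0.pkl r1.pkl r2.pkl | cut -c1-70
```

```text
open ref 176 [-10.3  -9.5   2.5   9.1   9.6] [19.86749884] [18.6432914]
r0.pkl 132 [584.3 584.8 595.  600.  600.6] z by x: [(574, 0, ''), (576
r1.pkl 129 [584.  585.2 594.5 599.9 600.3] z by x: [(574, 0, ''), (576
r2.pkl 129 [584.  585.1 594.8 599.9 600.6] z by x: [(574, 0, ''), (576
```

Case thickness (seen over its top) fell from 19.6 to 18.6 to 16.4 mm while the jaws closed only ~1 mm in the last step, so the back seems to have snapped between 32 and 30 mm. A half-millimetre step (well within the 3–4 mm free travel) should confirm that thickness no longer changes.

```bash
python3 -m creep '[[[0,0,0,0],[0,0,0,0]]]' 0.315 | grep -E 'time|width'
python3 - <<'E'
from h import *
for i in range(3): pickle.dump(snapshot('scene'),open(f'q{i}.pkl','wb'))
E
python3 th.py q0.pkl q1.pkl q2.pkl | cut -c1-400
```

```text
time: 21.25
width: 0.0294
q0.pkl 126 [584.2 585.  594.8 599.9 600.1] z by x: [(574, 0, ''), (576, 0, ''), (578, 0, ''), (580, 0, ''), (582, 1, np.float64(0.0586)), (584, 9, np.float64(0.06)), (586, 13, np.float64(0.0628)), (588, 12, np.float64(0.0629)), (590, 10, np.float64(0.0636)), (592, 12, np.float64(0.0631)), (594, 17, np.float64(0.0631)), (596, 16, np.float64(0.063)), (598, 33, np.float64(0.0604)), (600, 3, np.float6
q1.pkl 130 [584.2 584.8 594.4 599.8 600.2] z by x: [(574, 0, ''), (576, 0, ''), (578, 0, ''), (580, 0, ''), (582, 1, np.float64(0.0585)), (584, 9, np.float64(0.0607)), (586, 12, np.float64(0.0627)), (588, 12, np.float64(0.0633)), (590, 12, np.float64(0.0629)), (592, 14, np.float64(0.0634)), (594, 15, np.float64(0.063)), (596, 21, np.float64(0.0636)), (598, 31, np.float64(0.061)), (600, 3, np.float
q2.pkl 135 [584.3 584.7 594.4 599.8 600.2] z by x: [(574, 0, ''), (576, 0, ''), (578, 0, ''), (580, 0, ''), (582, 0, ''), (584, 10, np.float64(0.0601)), (586, 11, np.float64(0.0629)), (588, 13, np.float64(0.063)), (590, 13, np.float64(0.063)), (592, 13, np.float64(0.063)), (594, 19, np.float64(0.063)), (596, 17, np.float64(0.0635)), (598, 37, np.float64(0.0613)), (600, 2, np.float64(0.0606)), (602
```

Thickness is unchanged. Let go of the handles, rise and inspect.

```bash
python3 -m creep '[[[0,0,0,0],[0,0,0,0],[0,0,0,0],[0,0,-20,0],[0,0,-35,0],[0,0,-35,0],[0,0,-34,0],[0,0,0,0]]]' 0.6; python3 -m creep '[[[-25,0,-10,0],[-25,0,-20,0],[0,0,0,0],[0,0,0,0]]]'
python3 - <<'E'
from h import *
s=snapshot('wrist'); pickle.dump(s,open('w10.pkl','wb')); cv2.imwrite('pics/w10.png',cv2.resize(s['color'][130:270,170:350],None,fx=4,fy=4,interpolation=2)[:,:,::-1])
E
python3 th.py w10.pkl wrist4.pkl
```

```text
time: 22.4
tool_pos: [0.602, 0.0357, 0.1513]
ee_rot: [3.134, 0.0, 1.545]
wrist_force: [0.1, -0.5, -0.4]
width: 0.0566
time: 22.9
tool_pos: [0.5979, -0.0134, 0.1755]
ee_rot: [-3.139, -0.001, 1.546]
wrist_force: [-0.1, -0.1, 0.5]
width: 0.0567
w10.pkl 343 [587.1 587.3 594.2 602.2 602.2] z by x: [(574, 0, ''), (576, 0, ''), (578, 0, ''), (580, 0, ''), (582, 0, ''), (584, 0, ''), (586, 26, np.float64(0.0612)), (588, 52, np.float64(0.0636)), (590, 52, np.float64(0.0647)), (592, 24, np.float64(0.0646)), (594, 38, np.float64(0.0644)), (596, 46, np.float64(0.0647)), (598, 52, np.float64(0.0644)), (600, 26, np.float64(0.0641)), (602, 27, np.float64(0.063)), (604, 0, ''), (606, 0, ''), (608, 0, ''), (610, 0, ''), (612, 0, ''), (614, 0, ''), (616, 0, ''), (618, 0, '')]
wrist4.pkl 602 [584.9 585.9 597.9 605.2 605.4] z by x: [(574, 0, ''), (576, 0, ''), (578, 0, ''), (580, 0, ''), (582, 0, ''), (584, 33, np.float64(0.0615)), (586, 65, np.float64(0.0616)), (588, 67, np.float64(0.0597)), (590, 5, np.float64(0.0603)), (592, 58, np.float64(0.0646)), (594, 36, np.float64(0.0648)), (596, 41, np.float64(0.0648)), (598, 44, np.float64(0.0647)), (600, 64, np.float64(0.0649)), (602, 64, np.float64(0.0648)), (604, 124, np.float64(0.061)), (606, 1, np.float64(0.0566)), (608, 0, ''), (610, 0, ''), (612, 0, ''), (614, 0, ''), (616, 0, ''), (618, 0, '')]
```

View pics/w10.png

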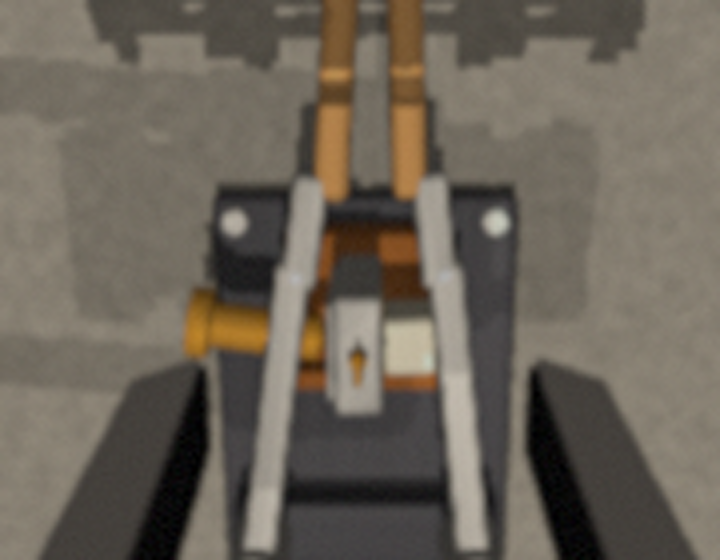

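Close view: closed case upright between the lips at (357,350), the back flush, stem tip at its left (325,340), white block at its right. From the wrist camera, thickness is now 15–16 mm (20.5 mm before squeezing; 16.1 expected when home), and the fingers touch nothing. Handing in.

Run:
```python
from h import *
from bench import ticket
s=pickle.load(open('w10.pkl','rb')); uv,P=cloud(s)
m=(P[:,2]>.0555)&(P[:,2]<.0665)&(abs(P[:,1]+.049)<.03)&(abs(P[:,0]-.595)<.015); print(np.percentile(P[m],[2,98],axis=0).round(4))
print(ticket.close_job())
```

```text
[[ 0.587  -0.0655  0.0578]
 [ 0.6023 -0.0317  0.0658]]
the job is handed in; nothing more can be done
None
```

I stood the open square case in the cradle, let go of it, and squeezed the two handles in about 1 mm steps. I stopped at about 29.5 mm over the handles, then released them, backed off and handed the job in at about 23 s of the 58 s allowed. No verdict was reported.

**Last checks:**
- **Back home:** the case measures 15–16 mm thick in the last wrist view, against 20.5 mm before squeezing and 16.1 mm expected when home. A further 0.5 mm of closing left the thickness unchanged.
- **Case standing:** it is upright between the lips, with its top at 64 mm and centred at y ≈ −0.049 m, as placed.
- **Hands off:** the wrist force was near zero and the fingers were well clear of everything.

**What disagreed:** the gripper was too stiff to feel the resistance peak. The finger width followed the command within noise throughout. I read the snap from a drop in thickness in the scene camera between about 32 and 30 mm, not from force. By the free travel given after the snap, the extra closing should not have loaded the glass, but I could not measure that directly.

I did not re-measure the round case or the screwdriver at the end. The arm never worked near the screwdriver and cleared the round case by the planned margin. I viewed 11 pictures, one over the budget of 10.

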